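# Rescue a mis-set twist lid

### The arm

A 7-joint arm with a two-finger parallel gripper is mounted at the origin on the work surface. World frame = base frame: x ahead of the robot, y to its left, z up, the work surface at z = 0. Lengths are in m, angles in rad, forces in N, time in s.
With the tool pointing down it reaches from about 0.4 to 0.85 m from the base axis. Payload 10.4 kg.
Tool frame: the origin (TCP) lies on the centre line of the jaws, within the pads' length; the fingertips stand 25 mm ahead of it and the grasp point (between the pads) lies 6 mm ahead of it; z points along the fingers, y is the direction in which the jaws open and shut (so a half turn about z gives the same grasp; the last joint's range is limited). The gripper opens to 87 mm and grips with 3 to 60 N. Pads are 19 mm wide; open, the fingers measure 117 mm over their backs; the gripper's body (75 mm by 190 mm) begins 51 mm behind the grasp point.
Start: joints at [1.275, 0.332, -0.065, 1.46, 0.022, 1.35, -0.088], TCP at [0.168, -0.602, 0.248] pointing down, gripper open.
Joint ranges: [-2.6, 2.6], [-0.5, 2.12], [-1.47, 1.34], [0.16, 2.42], [-1.27, 4.41], [0.06, 2.06], [-2.6, 2.6]. Speed limits (rad/s): [2.22, 2.22, 2.79, 2.79, 3.14, 3.14, 3.14].

### API

Orientations are given as a 3x3 rotation matrix whose columns are the frame's x, y, z axes.
In Python, from cell import bot, claw, kinematics, vision, monitor gives the robot as it stands. Calls block until the motion is done:
- bot.reach(position, orientation): joint-space move of the TCP to a pose.
- bot.line_to(position, attitude=None, speed=0.15): straight line of the TCP; attitude=None keeps the orientation; speed is the mean speed in m/s.
- bot.set_joints(angles): joint-space move.
- claw.grip(opening, force=None): finger opening in m; force is the grip in N (None keeps the last); returns when the fingers have stopped.
- bot.dwell(seconds).
- kinematics.ik(position, orientation): joint angles nearest the present ones, or None.
- vision.camera(name): name is "side" or "top" or "wrist"; returns a dict with "color" (420x560x3 uint8, red, green, blue), "depth" (420x560 float32, m along the optical axis (not along the pixel's ray), 0 where there is no reading), "K" (3x3 intrinsics, pixels), "k1" (the pictures are not rectified: a ray, as slopes to the right and down, at radius r is drawn at 1 + k1 r^2 times it, then the intrinsics apply), "rvec" (rotation vector, rad) and "tvec" (3), from world to camera coordinates, as OpenCV has them. Camera axes: x right, y down, z forward; pixel columns grow to the right and rows downward; lengths in m; the calibration is good to about 2 mm. A picture is of the moment at which its call begins.
A pose or a line that the arm cannot do raises bot.Unreachable and nothing moves.
- bot.sign_off(): hands the job in, once; it reports no verdict.
Readings, each from a call of its own:
- monitor.current_clock(): time.
- monitor.current_joints(): joint angles.
- monitor.current_joint_vel(): joint speeds.
- monitor.current_tau(): joint torques, N m.
- monitor.current_tool_pos(): TCP position.
- monitor.current_ee_rot(): TCP orientation.
- monitor.current_wrist_force(): force on the tool from outside, world axes, zero at the start.
- monitor.current_torque(): the same for the moment, N m.
- monitor.current_grip_width(): finger opening in m.
Only numpy, scipy, OpenCV 4.12 (cv2) and the standard library are available. Lean on these libraries where they do the work, as an engineer would, in place of code of your own. Each camera call takes 0.05 s, during which the arm holds its last target.

### The job

The blue lid was put on the amber jar in the wooden holder with its thread not caught. Without lifting it off, turn it back (anticlockwise seen from above) until its grip bar is in line with the white marks and the lid drops down onto its thread, then screw it forward (clockwise) until it stops, let go, and leave the bottle and the clear jar where they stand.

Things in the scene. Friction and masses are not known exactly. Their poses are not given: they have to be found in the camera images.
- jar: Square amber jar 90 x 90 mm, held fast in a fixed wooden box 112 x 112 x 50. Origin: centre of underside, on the worktop; z up, the thread's axis. Shoulder 80.5 mm up ; white marks on its x axis, both sides; neck 60 mm across, to 100. With lid x along jar x (within 12 deg) the lid can drop 10.6 mm (lower it if gripped); then it screws 70 deg clockwise from above to a hard stop, sinking 3 mm more.
- lid: Blue lid 72 mm across, 90 g, loose. Origin: centre of lower edge, z up. Blue top at 28 mm; on it a wooden grip bar, 28 to 54 mm up, 50 long (lid x), 14 thick (lid y). At first lies on the neck, origin 96 mm above worktop, x turned 50 to 75 deg clockwise of jar x, 2 mm sideways play; blocked forward at about 95. Dropped: origin at 85.4 mm; home: 82.4 and 70 deg clockwise. Turns easily.
- bottle: Bystander: amber swing-top bottle, 60 mm across, 153 tall, loose. Origin: centre of its underside, on the worktop. Stands 160 to 210 mm from the jar's axis, on either side.
- snapjar: Bystander: clear plastic jar with white snap lid, 76 mm across, 87 tall, loose. Origin: centre of its underside, on the worktop. Stands 160 to 210 mm from the amber jar's axis, opposite the bottle.
There are look-alikes about, which are no part of the job. Of the things that look like the lid, the largest one is meant.

How it is judged:
On the way:
1. the lid, turned back into line with the white marks (within 18 degrees), has dropped onto its thread (at least 8 mm down) (z of lid in the frame of jar below 0.088 m and angle between the x axis of lid and the x axis of jar, either way round below 0.314 rad), for 0.1 s.
At the end, for the whole second after the job is handed in: The lid is screwed home: its bar at least 55 of the 70 degrees clockwise of the white marks, its lower edge less than 84.8 mm above the worktop (home is 82.4), level within 6 degrees, centred within 6 mm, at rest and released (z of lid in the frame of jar below 0.0848 m and horizontal distance between lid and jar below 0.006 m and angle between the x axis of lid and the x axis of jar, either way round above 0.96 rad and angle between lid's own z axis and vertical below 0.1 rad and linear speed of lid below 0.01 m/s); the robot touches nothing.
It fails at once if the lid is lifted off the jar (more than 15 mm above where it lay) (z of lid in the frame of jar above 0.111 m).
It fails at once if the bottle is pushed more than 15 mm (distance of bottle from where it was at the start of the episode above 0.015 m).
It fails at once if the clear jar is pushed more than 15 mm (distance of snapjar from where it was at the start of the episode above 0.015 m).
It also fails if it takes over 45 s, if anything falls off the work surface, if the arm or the gripper's body presses on something with over 40 N, if the wrist force passes 120 N, or if a joint passes its speed limit or range.

## Working session

There is one attempt and no reset: what is moved stays moved. The work goes in short steps, each a Python script; the robot and the scene stay as the last script left them, time stands still between calls to the robot, and variables do not carry over. Pictures are saved under pics/ and viewed, and the job is handed in when it is done.

```bash
ls; mkdir -p pics
python3 - <<'E'
from cell import bot, claw, kinematics, vision, monitor
import cv2,numpy as np
for n in("side","top"):
    d=vision.camera(n)
    np.savez(f"pics/{n}0.npz",**d)
    cv2.imwrite(f"pics/{n}0.png",cv2.cvtColor(d["color"],cv2.COLOR_RGB2BGR))
    R=cv2.Rodrigues(np.array(d["rvec"]))[0];print(n,d["K"],d["k1"],-R.T@np.array(d["tvec"]).ravel(),R[2])
print(monitor.current_clock(),monitor.current_ee_rot(),monitor.current_tool_pos())
E
```

```text
pics
side [[387.89318402   0.         271.93664904]
 [  0.         387.89318402 206.77537651]
 [  0.           0.           1.        ]] -0.06399478285995969 [0.46805037 0.70140564 0.51802828] [ 0.12886879 -0.82391146 -0.55187204]
top [[447.22631156   0.         276.27724877]
 [  0.         447.22631156 210.64421294]
 [  0.           0.           1.        ]] 0.01612315309956709 [0.49268812 0.06018486 0.96283957] [ 0.09319683 -0.00786847 -0.99561661]
0.1 [[ 9.63022341e-01  2.69421269e-01 -3.88682623e-04]
 [ 2.69421541e-01 -9.63021664e-01  1.14386425e-03]
 [-6.61284294e-05 -1.20628630e-03 -9.99999270e-01]] [ 0.168306   -0.60161     0.24686591]
```

View pics/top0.png

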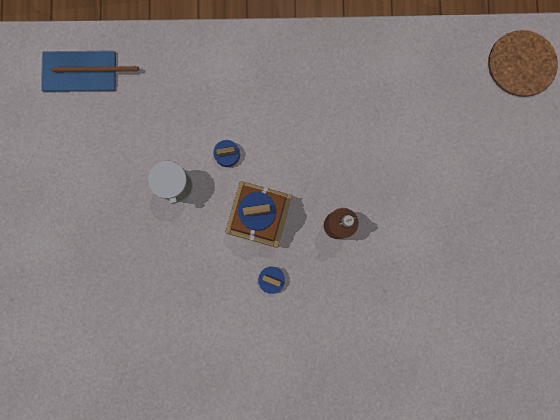

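View pics/side0.png

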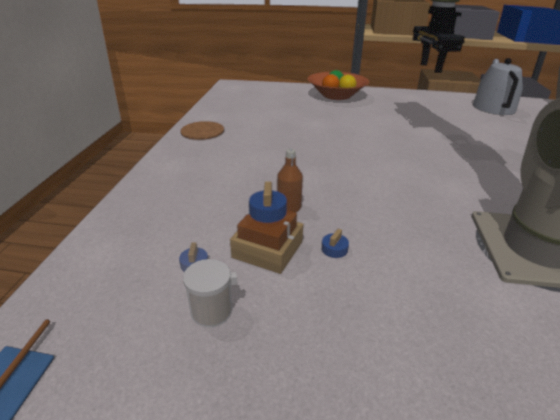

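The top view shows three blue lids with bars, at (257,211), (227,153) and (271,280). The one at (257,211) is the largest and sits on the amber jar in the wooden holder, so it is the one meant. The snap jar is at (168,180) and the bottle at (341,223). I'll measure and enlarge a crop to confirm.

```bash
cat > h.py <<'E'
import cv2,numpy as np
def pts(d):
    K=d["K"];k1=float(d["k1"]);H,W=d["depth"].shape
    u,v=np.meshgrid(np.arange(W),np.arange(H))
    x=cv2.undistortPoints(np.stack([u.ravel(),v.ravel()],1).astype(np.float64)[:,None],K,np.array([k1,0,0,0.])).reshape(H,W,2)
    z=d["depth"].astype(float)
    P=np.dstack([x[...,0]*z,x[...,1]*z,z])
    R=cv2.Rodrigues(np.array(d["rvec"]))[0];t=np.array(d["tvec"]).ravel()
    W_=(P-t)@R; W_[z==0]=np.nan
    return W_
def ray(d,uv,h):
    x=cv2.undistortPoints(np.array([[uv]],float),d["K"],np.array([float(d["k1"]),0,0,0.])).ravel()
    R=cv2.Rodrigues(np.array(d["rvec"]))[0];c=-R.T@np.array(d["tvec"]).ravel()
    r=R.T@np.array([x[0],x[1],1]);return c+r*(h-c[2])/r[2]
def bar(W,c,zmin,zmax,rad=.05):
    m=(np.hypot(W[...,0]-c[0],W[...,1]-c[1])<rad)&(W[...,2]>zmin)&(W[...,2]<zmax)
    p=W[m][:,:2].astype(np.float32)
    return p,m
E
python3 - <<'E'
from h import *
d=dict(np.load("pics/top0.npz"));W=pts(d)
c=d["color"][:,:,::-1]
cv2.imwrite("pics/crop0.png",cv2.resize(c[120:310,140:380],None,fx=3.2,fy=3.2,interpolation=cv2.INTER_CUBIC)[:600,:800])
for q in[(257,211),(227,153),(271,280),(168,180),(341,223),(348,220),(265,190),(252,235)]:print(q,W[q[1],q[0]].round(4))
c0=W[211,257]
p,m=bar(W,c0,.14,.16);r=cv2.minAreaRect(p);print("bar",len(p),r,p.mean(0)); print(cv2.boxPoints(r))
p,m2=bar(W,c0,.115,.135);r=cv2.minAreaRect(np.vstack([p]));print("lid top",len(p),cv2.minEnclosingCircle(p))
rgb=d["color"].astype(int)
print("lid z",np.nanmedian(W[m2][:,2]),"bar z",np.nanmedian(W[m][:,2]))
hsv=cv2.cvtColor(d["color"],cv2.COLOR_RGB2HSV)
mk=(hsv[...,1]<60)&(hsv[...,2]>140)&(np.hypot(W[...,0]-c0[0],W[...,1]-c0[1])<.07)&(W[...,2]>.05)
n,l,s,ct=cv2.connectedComponentsWithStats(mk.astype(np.uint8))
for i in range(1,n):
    if s[i,4]>2: print(s[i],ct[i],W[l==i].mean(0),ray(d,ct[i],.0805))
# other objects
for q,z in [((168,180),.087),((341,223),.12)]:
    p,m=bar(W,W[q[1],q[0]],.03,.2,.08);print(cv2.minEnclosingCircle(p),np.nanmax(W[m][:,2]))
# box
p,m=bar(W,c0,.04,.06,.1);r=cv2.minAreaRect(p);print("box",r)
p,m=bar(W,c0,.074,.09,.1);r=cv2.minAreaRect(p);print("shoulder",r)
E
```

```text
(257, 211) [nan nan nan]
(227, 153) [0.7041 0.1545 0.0324]
(271, 280) [0.4372 0.0664 0.043 ]
(168, 180) [0.6399 0.2663 0.085 ]
(341, 223) [ 0.5443 -0.0645  0.1448]
(348, 220) [ 0.549  -0.0763  0.152 ]
(265, 190) [0.621  0.0753 0.0516]
(252, 235) [0.5292 0.1034 0.0513]
bar 0 ((0.0, 0.0), (0.0, 0.0), 0.0) [nan nan]
[[0. 0.]
 [0. 0.]
 [0. 0.]
 [0. 0.]]
lid top 0 ((0.0, 0.0), 0.0)
lid z nan bar z nan
((0.636661946773529, 0.2679922878742218), 0.04249488189816475) 0.09271445509000982
((0.5490900278091431, -0.07715151458978653), 0.029873758554458618) 0.155413200022065
box ((0.0, 0.0), (0.0, 0.0), 0.0)
shoulder ((0.0, 0.0), (0.0, 0.0), 0.0)<stdin>:7: RuntimeWarning: Mean of empty slice.
  ret = um.true_divide(
  return np.nanmean(a, axis, out=out, keepdims=keepdims)
```

View pics/crop0.png

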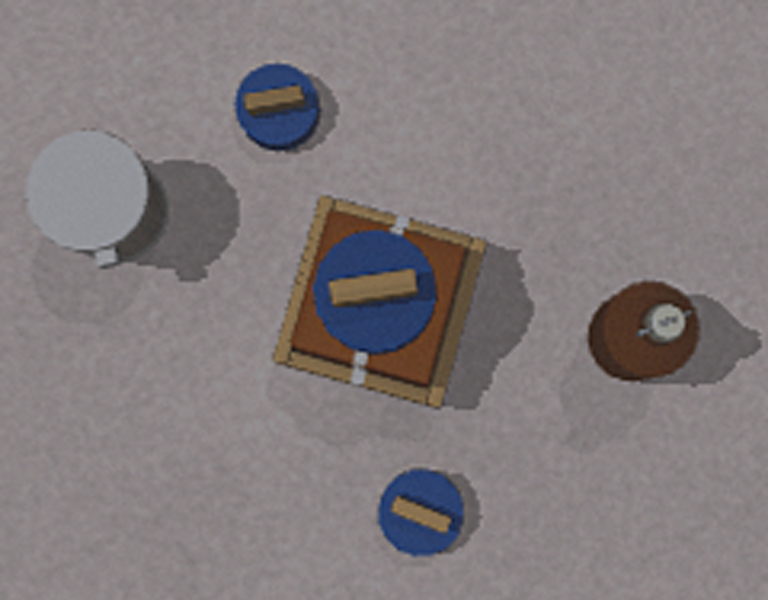

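The crop confirms it: the large lid at (257,211) sits on the jar in the wooden box, and the two smaller look-alikes lie on the table. The white marks are near (265,190) and (252,235). There was no depth reading at the seed pixel, so I'll seed from colour instead.

Run:
```python
from h import *
d=dict(np.load("pics/top0.npz"));W=pts(d)
hsv=cv2.cvtColor(d["color"],cv2.COLOR_RGB2HSV)
sub=np.zeros(hsv.shape[:2],bool);sub[185:238,232:283]=1
c0=ray(d,(257,211),.124);print("c0",c0)
blue=(hsv[...,0]>95)&(hsv[...,0]<130)&(hsv[...,1]>110)&sub
print(np.nanpercentile(W[blue][:,2],[5,50,95]))
# lid outline circle in px -> world at z=.124
cn=max(cv2.findContours(blue.astype(np.uint8),0,1)[0],key=cv2.contourArea)
pw=np.array([ray(d,p,.124)[:2] for p in cv2.convexHull(cn)[:,0]],np.float32)
print("lid circle",cv2.minEnclosingCircle(pw),cv2.fitEllipse(pw))
bm=(hsv[...,0]<30)&(hsv[...,1]>60)&sub&(np.indices(sub.shape)[0]>=203)&(np.indices(sub.shape)[0]<218)&(np.indices(sub.shape)[1]>241)&(np.indices(sub.shape)[1]<272)
print("bar depth z",np.nanpercentile(W[bm][:,2],[5,50,95]))
cn=max(cv2.findContours(bm.astype(np.uint8),0,1)[0],key=cv2.contourArea)
pw=np.array([ray(d,p,.15)[:2] for p in cn[:,0]],np.float32);r=cv2.minAreaRect(pw);print("bar",r)
q=np.array([ray(d,p[::-1],.15)[:2] for p in np.argwhere(bm)]);cc=q.mean(0);w,v=np.linalg.eigh(np.cov((q-cc).T));print("bar PCA",cc,np.degrees(np.arctan2(v[1,1],v[0,1]))%180,np.sqrt(12*w))
wh=(hsv[...,1]<45)&(hsv[...,2]>150)&sub
n,l,s,ct=cv2.connectedComponentsWithStats(wh.astype(np.uint8))
for i in range(1,n):
  if s[i,4]>2: print(s[i],ct[i].round(1),np.nanmean(W[l==i],0),ray(d,ct[i],.0805))
m=(np.hypot(W[...,0]-c0[0],W[...,1]-c0[1])<.1)&(W[...,2]>.03)&(W[...,2]<.09)
r=cv2.minAreaRect(W[m][:,:2].astype(np.float32));print("box",r)
# box via color top rim z=.05
bx=((hsv[...,1]>70))&(np.indices(sub.shape)[0]>175)&(np.indices(sub.shape)[0]<255)&(np.indices(sub.shape)[1]>220)&(np.indices(sub.shape)[1]<295)
cn=max(cv2.findContours(bx.astype(np.uint8),0,1)[0],key=cv2.contourArea)
r=cv2.minAreaRect(np.array([ray(d,p,.05)[:2] for p in cn[:,0]],np.float32));print("boxcol",r)
# side bar
s=dict(np.load("pics/side0.npz"));Ws=pts(s)
m=(np.hypot(Ws[...,0]-c0[0],Ws[...,1]-c0[1])<.06)&(Ws[...,2]>.13)
p=Ws[m];print("side bar",len(p),p[:,:2].mean(0),cv2.minAreaRect(p[:,:2].astype(np.float32)),p[:,2].max())
```

```text
c0 [0.57122896 0.08986592 0.124     ]
[0.12165377 0.12411197 0.12653412]
lid circle ((0.5713724493980408, 0.09084884822368622), 0.03631681576371193) ((0.5717561841011047, 0.09048561751842499), (0.07001212239265442, 0.07190703600645065), 107.6202392578125)
bar depth z [0.13982063 0.14988199 0.15227256]
bar ((0.571380615234375, 0.09029683470726013), (0.014781050384044647, 0.04850352555513382), 7.093093395233154)
bar PCA [0.57152757 0.09034987] 97.36010508784186 [0.01480067 0.04863824]
[263 188   4   5  12] [264.8 189.7] [0.62046069 0.07564273 0.06083418] [0.61763798 0.07532314 0.0805    ]
[251 230   3   4   8] [252.1 231.5] [0.53483691 0.10159879 0.0815416 ] [0.53488624 0.10164744 0.0805    ]
[251 235   2   3   5] [251.4 236.2] [0.52673205 0.10461482 0.05166706] [0.52565562 0.10320933 0.0805    ]
box ((0.5733551979064941, 0.08986280858516693), (0.11222434043884277, 0.11190041154623032), 73.2874526977539)
boxcol ((0.572658360004425, 0.09017935395240784), (0.11086735874414444, 0.11136946082115173), 73.29427337646484)
side bar 174 [0.57189521 0.10020555] ((0.5738407969474792, 0.09054943174123764), (0.012919792905449867, 0.05255725607275963), 9.188203811645508) 0.152034224640417
```

Measurements agree: the jar axis is at about (0.5725, 0.0902), the lid top at 0.124 and the bar top at 0.150. Jar x lies along 163.3° (box edges; marks give 162.3°) and the bar at 97.4°, so the lid is 66° clockwise, inside the stated 50–75°. Next I check reachability and the wrist range for the whole turn.

```bash
cat >> h.py <<'E'
def att(y): # tool y axis at angle y deg, z down
    a=np.radians(y);Y=np.array([np.cos(a),np.sin(a),0]);Z=np.array([0,0,-1.]);return np.column_stack([np.cross(Y,Z),Y,Z])
E
python3 - <<'E'
from h import *
from cell import bot, claw, kinematics, vision, monitor
for off in(7.4,187.4):
  for t in(0,33,66,66-70,-8):
    for z in(.26,.152,.138):
      q=kinematics.ik(np.array([.5722,.0903,z]),att(off+t)); print(off,t,z,None if q is None else np.round(q,3))
E
```

```text
7.4 0 0.26 [ 0.598  0.412 -1.071  1.527  0.364  1.419 -0.365]
7.4 0 0.152 [ 0.605  0.538 -1.09   1.662  0.499  1.251 -0.46 ]
7.4 0 0.138 [ 0.601  0.556 -1.085  1.676  0.518  1.231 -0.473]
7.4 33 0.26 [ 0.593  0.409 -1.063  1.527  0.359  1.418  0.214]
7.4 33 0.152 [ 0.601  0.534 -1.082  1.662  0.494  1.249  0.12 ]
7.4 33 0.138 [ 0.598  0.552 -1.079  1.676  0.513  1.229  0.107]
7.4 66 0.26 [ 0.588  0.405 -1.055  1.527  0.355  1.416  0.793]
7.4 66 0.152 [ 0.596  0.53  -1.074  1.662  0.488  1.247  0.7  ]
7.4 66 0.138 [ 0.593  0.549 -1.072  1.676  0.508  1.227  0.686]
7.4 -4 0.26 [ 0.598  0.412 -1.072  1.527  0.364  1.419 -0.435]
7.4 -4 0.152 [ 0.606  0.539 -1.091  1.662  0.5    1.252 -0.53 ]
7.4 -4 0.138 [ 0.602  0.556 -1.086  1.675  0.518  1.231 -0.543]
7.4 -8 0.26 [ 0.599  0.413 -1.073  1.527  0.365  1.419 -0.505]
7.4 -8 0.152 [ 0.606  0.539 -1.092  1.662  0.5    1.252 -0.6  ]
7.4 -8 0.138 [ 0.602  0.557 -1.087  1.675  0.519  1.231 -0.613]
187.4 0 0.26 None
187.4 0 0.152 [ 0.746  0.757 -1.393  1.656  0.758  1.387  2.516]
187.4 0 0.138 [ 0.685  0.657 -1.243  1.672  0.645  1.292  2.586]
187.4 33 0.26 [-1.004  0.31   0.951  1.609 -0.257  1.356 -2.457]
187.4 33 0.152 [-0.992  0.435  0.955  1.744 -0.384  1.163 -2.362]
187.4 33 0.138 [-0.989  0.457  0.955  1.758 -0.407  1.14  -2.345]
187.4 66 0.26 [ 0.558  0.387 -1.008  1.528  0.329  1.408 -2.331]
187.4 66 0.152 [ 0.508  0.467 -0.937  1.666  0.397  1.213 -2.381]
187.4 66 0.138 [ 0.498  0.479 -0.924  1.68   0.408  1.189 -2.388]
187.4 -4 0.26 [ 0.747  0.594 -1.386  1.521  0.584  1.509  2.558]
187.4 -4 0.152 [ 0.687  0.633 -1.242  1.658  0.619  1.307  2.533]
187.4 -4 0.138 [ 0.685  0.657 -1.243  1.672  0.645  1.292  2.517]
187.4 -8 0.26 [ 0.689  0.496 -1.24   1.523  0.47   1.458  2.564]
187.4 -8 0.152 [ 0.687  0.633 -1.242  1.658  0.619  1.307  2.463]
187.4 -8 0.138 [ 0.685  0.657 -1.243  1.672  0.645  1.292  2.447]
```

Run:
```python
from h import *
from cell import bot, claw, kinematics, vision, monitor
bot.reach(np.array([.40,-.38,.31]),att(7.4)); print(monitor.current_clock(),monitor.current_tool_pos())
bot.reach(np.array([.5715,.0904,.26]),att(7.4)); print(monitor.current_clock(),monitor.current_tool_pos(),np.round(monitor.current_joints(),3),monitor.current_wrist_force())
d=vision.camera("wrist");cv2.imwrite("pics/w1.png",d["color"][:,:,::-1]);np.savez("pics/w1.npz",**d)
```

```text
1.3417 [ 0.39898054 -0.38118272  0.30959752]
3.1667 [0.57184174 0.08893194 0.25991134] [ 0.544  0.376 -0.982  1.531  0.315  1.404 -0.331] [ 0.19615916 -0.28277545 -0.10793676]
```

View pics/w1.png

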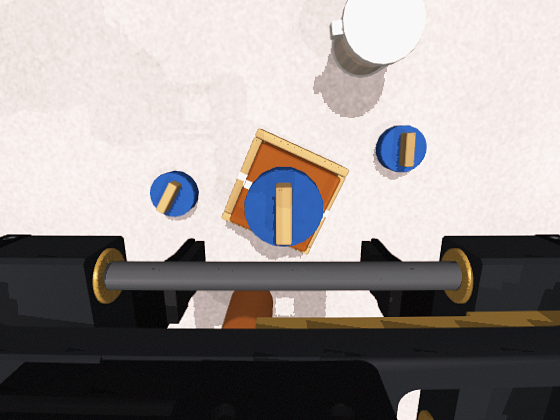

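The wrist view shows the bar at (284,213), square to the jaw line and centred between the fingers (tips at x≈190 and 375). Now descend and grip.

Run:
```python
from h import *
from cell import bot, claw, kinematics, vision, monitor
bot.line_to(np.array([.5715,.0904,.153]),att(7.4),speed=.1); print(monitor.current_clock(),monitor.current_tool_pos(),monitor.current_wrist_force())
claw.grip(0.005,20); bot.dwell(.2)
print(monitor.current_clock(),monitor.current_tool_pos(),monitor.current_grip_width(),monitor.current_wrist_force(),monitor.current_torque(),np.round(monitor.current_joints(),3))
```

```text
4.4333 [0.57190282 0.09054582 0.15369432] [0.81436293 0.24143035 0.57023685]
5.8 [0.57152491 0.09039216 0.15300888] 0.013846550864596756 [ 0.74711766  0.92201397 -0.30752546] [ 0.00375836 -0.22307449  0.03626625] [ 0.51   0.465 -0.94   1.666  0.396  1.215 -0.391]
```

The bar is gripped at 13.8 mm (expected 14). Now turn back by 66°, monitoring wrist forces.

Run:
```python
from h import *
from cell import bot, claw, kinematics, vision, monitor
for t in (22,44,58,65.5):
    q=kinematics.ik(np.array([.572,.0903,.153]),att(7.4+t)); 
    bot.set_joints(q)
    print(t,monitor.current_clock(),np.round(monitor.current_tool_pos(),4),np.round(monitor.current_wrist_force(),2),np.round(monitor.current_torque(),2),monitor.current_grip_width())
d=vision.camera("side");cv2.imwrite("pics/s2.png",d["color"][:,:,::-1][140:300,160:380].repeat(3,0).repeat(3,1));np.savez("pics/s2.npz",**d)
```

```text
22 6.2333 [0.572  0.0903 0.153 ] [0.34 0.15 0.95] [ 0.02 -0.17  0.03] 0.01378835474490862
44 6.6583 [0.572  0.0903 0.153 ] [-0.06 -0.13  0.74] [ 0.01 -0.2   0.  ] 0.013884642917709413
58 6.9833 [0.5718 0.0904 0.1528] [ 1.1 -0.8 -0.7] [ 0.05 -0.13  0.01] 0.013839005021194888
65.5 7.2333 [0.5719 0.0904 0.1529] [-0.36 -0.38 -1.49] [ 0.06 -0.13 -0.02] 0.013662906722953701
```

View pics/s2.png

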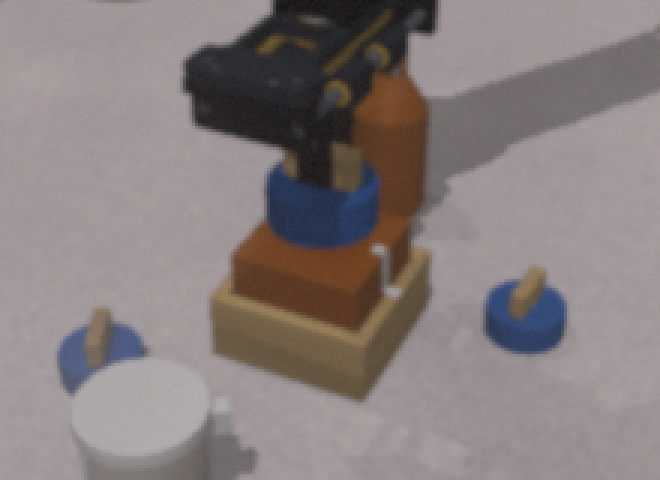

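The lid (at 322,205 in the crop) has turned with the gripper. The bar now lies along the white-mark line, pointing toward the mark at (383,270). Now lower it gently.

Run:
```python
from h import *
from cell import bot, claw, kinematics, vision, monitor
for dz in (3,6,9,10.6):
    bot.line_to(np.array([.572,.0903,.153-dz/1000]),att(7.4+65.5),speed=.03)
    f=monitor.current_wrist_force()
    print(dz,monitor.current_clock(),np.round(monitor.current_tool_pos(),4),np.round(f,2),np.round(monitor.current_torque(),2),monitor.current_grip_width())
    if f[2]>15: print("resist");break
bot.dwell(.2)
d=vision.camera("side");cv2.imwrite("pics/s3.png",d["color"][:,:,::-1][140:300,160:380].repeat(3,0).repeat(3,1));np.savez("pics/s3.npz",**d)
W=pts(d);hsv=cv2.cvtColor(d["color"],cv2.COLOR_RGB2HSV)
for n in("s2","s3"):
    d=dict(np.load(f"pics/{n}.npz"));W=pts(d);hsv=cv2.cvtColor(d["color"],cv2.COLOR_RGB2HSV)
    m=(hsv[...,0]>95)&(hsv[...,0]<130)&(hsv[...,1]>110)&(np.hypot(W[...,0]-.572,W[...,1]-.09)<.05)&(W[...,2]>.06)
    print(n,np.percentile(W[m][:,2],[2,50,98]))
```

```text
3 7.5333 [0.5719 0.0903 0.1498] [ 1.28 -0.92 -0.62] [ 0.03 -0.17  0.03] 0.01404810736803342
6 7.7833 [0.5719 0.0902 0.1468] [-0.59  0.33 -0.87] [ 0.16 -0.15  0.  ] 0.013987417594938562
9 8.0333 [0.5719 0.0903 0.1438] [-0.1  -0.72 -0.81] [ 0.09 -0.15  0.01] 0.013784974958178825
10.6 8.2833 [0.5721 0.0903 0.1424] [-0.17 -0.32 -1.09] [ 0.04 -0.15 -0.  ] 0.01402107470982683
s2 [0.10033023 0.12073455 0.12554488]
s3 [0.08965933 0.11038959 0.11515682]
```

View pics/s3.png

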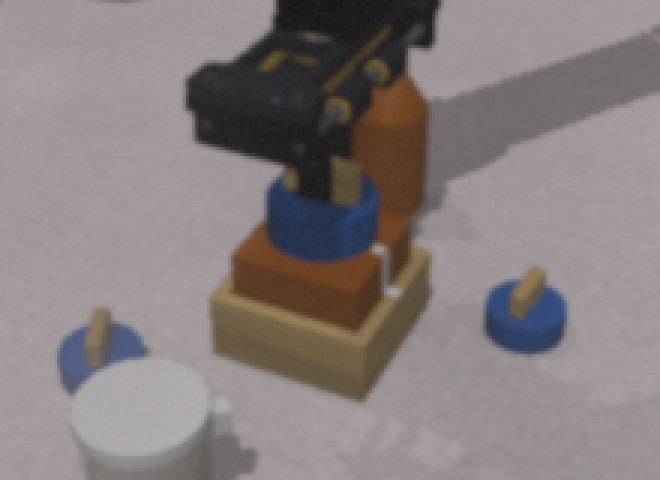

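The lid has gone down about 10.4 mm with no resistance, and its lower rim is now just above the shoulder. Now screw clockwise, sinking 3 mm over 70°.

Run:
```python
from h import *
from cell import bot, claw, kinematics, vision, monitor
for a in list(range(7,70,7))+[67,70,72,74]:
    q=kinematics.ik(np.array([.572,.0903,.1424-min(a,70)/70*.003]),att(7.4+65.5-a))
    bot.set_joints(q)
    f=monitor.current_wrist_force();T=monitor.current_torque()
    print(a,monitor.current_clock(),np.round(monitor.current_tool_pos(),4),np.round(f,2),np.round(T,2),round(float(monitor.current_grip_width()),4))
    if np.linalg.norm(f)>25 or abs(T[2])>0.7: print("stop felt");break
d=vision.camera("side");cv2.imwrite("pics/s4.png",d["color"][:,:,::-1][140:300,160:380].repeat(3,0).repeat(3,1));np.savez("pics/s4.npz",**d)
W=pts(d);hsv=cv2.cvtColor(d["color"],cv2.COLOR_RGB2HSV)
m=(hsv[...,0]>95)&(hsv[...,0]<130)&(hsv[...,1]>110)&(np.hypot(W[...,0]-.572,W[...,1]-.09)<.05)&(W[...,2]>.06)
print(np.percentile(W[m][:,2],[2,50,98]))
```

```text
7 8.7833 [0.5721 0.0904 0.1424] [-0.54  0.78  2.15] [ 0.15 -0.11 -0.06] 0.0143
14 9.0333 [0.5723 0.0905 0.1423] [0.42 0.5  4.67] [ 0.13 -0.17 -0.08] 0.0138
21 9.2833 [0.5725 0.0906 0.1423] [0.21 1.23 7.74] [ 0.09 -0.17 -0.07] 0.0136
28 9.5333 [0.5727 0.0906 0.1421] [0.08 0.05 8.63] [ 0.07 -0.18 -0.19] 0.0139
35 9.7833 [0.5725 0.0906 0.1416] [1.13 0.64 6.83] [ 0.16 -0.27 -0.2 ] 0.0139
42 10.0333 [0.5724 0.0904 0.141 ] [ 0.61 -0.53  5.25] [ 0.12 -0.34 -0.11] 0.0142
49 10.2833 [0.5723 0.0903 0.1406] [ 1.61 -0.58  5.68] [ 0.04 -0.39 -0.12] 0.0138
56 10.5333 [0.5722 0.0901 0.14  ] [ 0.1  -0.68  3.67] [-0.06 -0.51 -0.07] 0.0134
63 10.7833 [0.572  0.09   0.1396] [ 1.72 -0.53  3.22] [-0.17 -0.46 -0.04] 0.0137
67 11.0333 [0.5719 0.0903 0.1394] [ 0.9  -0.8   2.59] [-0.03 -0.32 -0.  ] 0.0141
70 11.2833 [0.5719 0.0905 0.1393] [0.65 0.78 0.37] [ 0.16 -0.35  0.29] 0.0142
72 11.5333 [0.5719 0.0904 0.1393] [-0.14  0.18 -0.06] [ 0.23 -0.25  0.51] 0.0139
74 11.7833 [0.5719 0.0903 0.1393] [-0.07  0.71  0.04] [ 0.2 -0.2  0.5] 0.0147
[0.08632691 0.10830997 0.1120488 ]
```

View pics/s4.png

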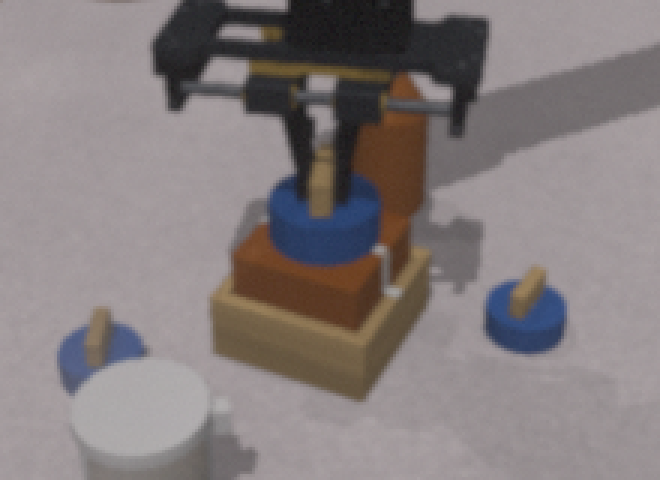

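The moment rose to 0.5 N·m at 70° and stayed there (hard stop), and the lid sank another 3.1 mm. Unload, release, retreat and check.

Run:
```python
from h import *
from cell import bot, claw, kinematics, vision, monitor
bot.set_joints(kinematics.ik(np.array([.572,.0903,.1395]),att(7.4+65.5-71)))
claw.grip(0.05)
R=monitor.current_ee_rot();p=np.array(monitor.current_tool_pos())
bot.line_to(p+[0,0,.13],speed=.1)
bot.reach(np.array([.40,-.38,.31]),att(7.4)); print(monitor.current_clock())
d=vision.camera("top");cv2.imwrite("pics/t5.png",cv2.resize(d["color"][:,:,::-1][120:310,140:380],None,fx=3,fy=3));W=pts(d)
hsv=cv2.cvtColor(d["color"],cv2.COLOR_RGB2HSV);I=np.indices(hsv.shape[:2])
sub=(I[0]>183)&(I[0]<240)&(I[1]>230)&(I[1]<285)
bm=sub&(W[...,2]>.128)
bm2=(hsv[...,0]<30)&(hsv[...,1]>60)&(I[0]>=203)&(I[0]<218)&(I[1]>241)&(I[1]<272)
for b in(bm,bm2):
    q=np.array([ray(d,x[::-1],.1364)[:2] for x in np.argwhere(b)]);c=q.mean(0);w,v=np.linalg.eigh(np.cov((q-c).T));print("bar",c,np.degrees(np.arctan2(v[1,1],v[0,1]))%180,np.sqrt(12*w),np.nanmedian(W[b][:,2]))
blue=(hsv[...,0]>95)&(hsv[...,0]<130)&(hsv[...,1]>110)&sub
print("lidtop z",np.nanmedian(W[blue][:,2]))
cn=max(cv2.findContours(blue.astype(np.uint8),0,1)[0],key=cv2.contourArea)
print(cv2.minEnclosingCircle(np.array([ray(d,x,.1104)[:2] for x in cn[:,0]],np.float32)))
for q in [(168,180),(348,220)]:
    p,m=bar(W,W[q[1],q[0]],.03,.2,.08);print(cv2.minEnclosingCircle(p))
```

```text
16.2417
bar [0.5714871  0.08982682] 95.1844753533556 [0.01447156 0.04950364] 0.13603174449030805
bar [0.57085134 0.08977852] 94.27359663832861 [0.01465882 0.04893939] 0.13600401201222576
lidtop z 0.1102574545078635
((0.571366012096405, 0.09004893153905869), 0.036118634045124054)
((0.637225329875946, 0.26643067598342896), 0.042446259409189224)
((0.5489765405654907, -0.07712879776954651), 0.029996909201145172)
```

View pics/t5.png

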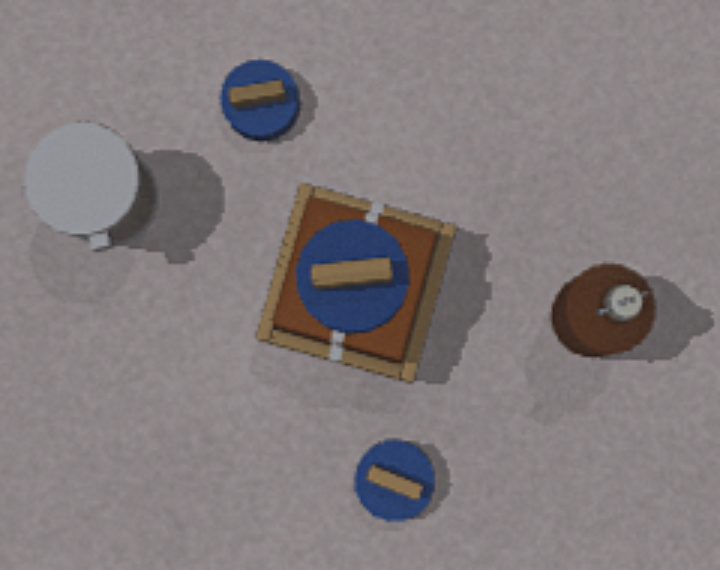

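The lid's bar at (352,273) now lies at about 94–95°, which is 68–69° clockwise of the marks. The lid top is at 0.1103, so its lower edge is at about 82.3 mm (home is 82.4). The bottle (604,310) and clear jar (82,178) haven't moved, so I'm handing in.

Run:
```python
from cell import bot,monitor
print(monitor.current_wrist_force(),monitor.current_clock()); bot.sign_off()
```

```text
[ 0.87416082 -0.18408824 -0.15733749] 16.2917
the job is handed in; nothing more can be done
```

The lid is screwed home on the amber jar and released, and I handed the job in at 16.3 s of the 45 s allowed. No verdict was reported.

I gripped the largest blue lid by its bar and turned it back 65.5° into line with the white marks. I then lowered it 10.6 mm without resistance; the side camera showed about a 10.4 mm drop. Screwing it clockwise, I felt the stop at about 70°, where the moment rose to 0.5 N·m. I then let go and moved the arm clear.

| Last check | Measured | Required or expected |
|---|---|---|
| Bar angle, clockwise of the marks | about 68–69° | at least 55° (home is 70°) |
| Lid lower edge above worktop | about 82.3 mm | under 84.8 mm (home is 82.4 mm) |
| Lid centre from jar axis | 1–2 mm | under 6 mm |
| Bottle and clear jar movement | under 2 mm (camera noise) | under 15 mm |

I did not measure the lid's tilt on its own. No check failed; the only disagreement was 1° between the jar's direction from its box edges (163.3°) and from the white marks (162.3°), well within tolerance.

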